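# Hang up the square, then hold the rosewood bar in the bench hook for the saw

### The job

Get a bar ready for sawing: first hang the try square, which lies on the bench hook, by its steel ring on the slanted peg of the tool stand and let it hang free. Then lay the rosewood bar, the same way up as it lies now, along the low dark fence of the bench hook with one end against the brass stop block, and with one diagonal push press it down on the bed and against the fence at the same time, firmly and about equally hard both ways (10 to 20 N each). Finish while still holding it pressed like that, and leave all the other things where they are.

Things in the scene. Friction and masses are not known exactly. Their poses are not given: they have to be found in the camera images.
- bed: bench hook bed, a fixed light plywood board 180 x 260 mm and 15 mm thick. Origin: centre of its underside, on the table; x points across it to the fence (away from the robot), y along the fence, z up. Its top is 15 mm above the table and it is clear for 160 mm in front of the fence.
- fence: fixed dark wooden strip along the bed's far edge, 20 (x) x 260 (y) mm, standing only 12 mm above the bed's top, so that fingertips holding the bar above that height pass over it. Origin: centre of its underside, on the bed's top, 80 mm in +x from the bed's centre; axes as the bed's. The face that looks to the workpiece is 10 mm in -x from the origin.
- stop: fixed brass stop block with a small black knob on top, 50 (x) x 20 (y) mm, 30 mm high (38 with the knob), on the bed just in front of the left (+y) part of the fence; how far along varies. Origin: centre of its underside, on the bed's top; axes as the bed's. The face that the bar's end meets is 10 mm in -y from the origin; the bar goes on the -y side of the stop.
- bar: rosewood bar (dark red-brown), loose, 34 (x) x 150 (y) x 38 (z, height) mm, about 0.2 kg, lying on the table. Origin: centre of its underside; y along its length, z up. Both ends are alike. It is planed and waxed: friction about 0.3 on bed, fence and stop, so friction on the bed takes up to a third of the downward push away from what reaches the fence; sliding it to stop and fence just clear of the bed or with little weight on it works best.
- square: try square, loose, about 0.12 kg, lying flat on the bed: wooden stock 90 (x) x 20 (y) x 16 (z) mm; a steel blade 25 mm wide, 3 mm thick, that sticks out 80 mm to +y from the stock's -x end (x from -45 to -20 mm, mid-height); a steel ring at the stock's +x end. Origin: centre of the stock's underside. Grip the stock across y, 0 to 20 mm from the origin towards the ring, clear of the blade. It lies with the ring roughly towards the fence.
- ring (a point): centre of the square's hanging ring, 60 mm in +x from the square's origin and 8 mm above its underside; the hole is 26 mm across, the ring's round bar 6 mm thick (38 mm over all), and lies flat with the square
- stand: fixed tool stand: a slim upright pale wooden post 18 (x) x 30 (y) mm, 215 mm high, on a reddish wooden foot 110 (x) x 130 (y) x 18 mm that reaches from 9 mm before to 101 mm behind the post's centre; a single brass peg in front. Origin: centre of the post, at table height; the post's front face, 9 mm in -x from the origin, looks roughly at the robot; z up.
- peg_root (a point): where the peg's axis leaves the post's front face, 170 mm above the table
- peg_tip (a point): the free end of the peg's axis, 35 mm out from the front face and 35 mm higher than the root: the peg is a round bar 8 mm thick, with a rounded end, that slants up at 45 degrees, out towards the robot. A ring let go around it slides down to the post and the tool swings down and hangs.
- ink_jar: bystander: black ink jar, 66 mm across, 85 mm high. Origin: centre of underside.
- weight_a: bystander: flat dark wooden paperweight, 200 x 30 x 14 mm, left of the bench hook. Origin: centre of underside.
- weight_b: bystander: a second paperweight of the same kind next to it. Origin: centre of underside.
- seal: bystander: pale green seal stone, 26 x 26 x 50 mm with a round knob (67 mm high in all). Origin: centre of underside.
- water_pot: bystander: white ceramic water bowl, 70 mm across, 40 mm high. Origin: centre of underside.
- inkstone: bystander: black inkstone slab, 120 x 80 x 18 mm. Origin: centre of underside.
- saw: bystander: pull saw lying flat, pale handle, steel blade, 340 mm long in all, up to 60 mm wide, 18 mm high. Origin: near where handle meets blade.
There are look-alikes about, which are no part of the job. Leave any orange or pink look-alike of the bar alone.

How it is judged:
By the outcome, as a careful person would: the job done as asked, in the order asked, and still so for the second after the job is handed in, while the arm keeps its last pose, push and grip.
It also fails if it takes over 67 s, if anything falls off the work surface, if the arm or the gripper's body presses on something with over 40 N, if the wrist force passes 120 N, or if a joint passes its speed limit or range.

### The arm

A 6-joint arm with a two-finger parallel gripper is mounted at the origin on the work surface. World frame = base frame: x ahead of the robot, y to its left, z up, the work surface at z = 0. Lengths are in m, angles in rad, forces in N, time in s.
With the tool pointing down it reaches from about 0.35 to 0.975 m from the base axis. Payload 4.9 kg.
Tool frame: the origin (TCP) lies between the finger pads; the fingertips stand 22 mm ahead of it and the grasp point (between the pads) lies 3 mm ahead of it; z points along the fingers, y is the line along which they close (so a half turn about z gives the same grasp; the last joint's range is limited). The gripper opens to 85 mm and grips with 20 to 120 N. Pads are 22 mm wide; open, the fingers measure 114 mm over their backs; the gripper's body (76 mm by 85 mm) begins 54 mm behind the grasp point. The pads swing forward as they close: fully open they stand 13 mm farther back than shut.
Start: joints at [-1.278, 0.053, 1.613, -0, 1.476, -0.119], TCP at [0.25, -0.573, 0.253] pointing down, gripper open.
Joint ranges: [-3.01, 3.01], [-1.01, 2.22], [0.06, 2.58], [-1.02, 4.17], [0.09, 2.62], [-3.14, 3.14]. Speed limits (rad/s): [2.57, 2.57, 3.14, 3.14, 3.14, 3.14].

### API

Orientations are given as a unit quaternion [w, x, y, z].
In Python, from plant import state, grab_frame, get_calibration, job_done, recognise, regions_of gives the robot as it stands.
- The arm moves only by the tool apply_moves, never from a script. Its argument "targets" is a list of rows, each an object with "translation": the shift along the tool's x, y, z normalised to -1 to 1, where 1 is 100 mm, a list of three; "twist": the turn about the tool's z normalised to -1 to 1, where 1 is 0.1 rad; "hand": the opening, from 0 (shut) to 1 (fully open). A call has 1 to 8 rows; each row shifts and turns the commanded pose from where the row before left it, along the tool's axes as they then stand; what a row does not reach is not made up. A row lasts 1/10 s, in which the tool goes at most 50 mm and 8.59 degrees, less where a joint would pass 70% of its speed; a pose out of reach is approached as far as the arm can. A call with a number of a shift or a turn outside -1 to 1 is refused whole. A call with a gripper value outside its range is refused whole. The fingers move at their own pace and stop on an object; the grip force is fixed at half the most. Time passes only in rows, so rows that do not move let the fingers close. It gives the time, the measured TCP pose, the force, the opening and the grip force at its end, in the units of the state.
- state(): the state, without advancing time (a new reading comes with each control period).
- grab_frame(name): name is "scene" or "top" or "wrist"; returns the picture (420x560x3 uint8, red, green, blue); there is no depth.
- get_calibration(name): a dict with "camera_matrix" (3x3 intrinsics, pixels), "D" ([k1, k2, p1, p2, k3] as OpenCV has them; the pictures are not rectified), "pose" (4x4, takes a point from camera to world coordinates). Camera axes: x right, y up, looking along -z (the intrinsics and any distortion apply to the point x, -y, -z); pixel columns grow to the right and rows downward; lengths in m; the calibration is good to about 2 mm. A picture is of the moment at which its call begins: read the wrist's pose just before it. get_calibration takes no time and is no camera call; for the wrist camera it gives the pose at the moment of the call.
- job_done(): hands the job in; it is judged then, once.
Trained networks look in the newest picture that a camera, given by its name, has taken for a name from the list of things; names that differ only in an ending like _2 or _b are one class to them, and where a whole thing is asked for, a point or a joint stands for the part that bears it (a point fixed in the world has none). Each returns a list of dicts, best first, with "score" (0 to 1); they miss things now and then, are a little off and sometimes report something else, mostly with a low value. They report only what shows in the picture. A call takes as long as a camera call. They do not tell look-alikes from the thing itself.
- recognise(camera, query): "point" ([x, y, z] in m, in world coordinates, good to about 4 mm: the middle of the surface that is visible of it).
- regions_of(camera, query): "pixels" (420x560 bool, what is visible of it).
The state is a dict: "time": time; "joint_pos": joint angles; "joint_vel": joint speeds; "joint_efforts": joint torques, N m; "tool_pos": TCP position; "tool_rot": TCP orientation; "contact_force": force on the tool from outside, world axes, zero at the start; "ft_torque": the same for the moment, N m; "gripper_width": opening from 0.0 (shut) to 1.0 (fully open); "grasp_force": force on a finger pad.
Only numpy, scipy, OpenCV 4.12 (cv2) and the standard library are available. Lean on these libraries where they do the work, as an engineer would, in place of code of your own. Each camera call takes 0.05 s, during which the arm holds its last target. There are 200 camera calls.

## Working session

There is one attempt and no reset: what is moved stays moved. The work goes in short steps, Python scripts to look and compute and a tool call to move; the robot and the scene stay as the last step left them, time stands still between calls to the robot, and variables do not carry over. Pictures are saved under pics/ and viewed, at most 10 in all, crops included, and the job is handed in when it is done.

Besides the shell and the picture viewer there is one more tool, called after ">>>" as name(argument=value, ...), one argument or row to a line, values as JSON. apply_moves: Moves the arm, as the interface text tells. Its arguments: {"type":"object","properties":{"targets":{"type":"array"}},"required":["targets"]}

```bash
mkdir -p pics; cat > h.py <<'E'
import numpy as np, cv2
from plant import *
from scipy.spatial.transform import Rotation as R
def save(a,n): cv2.imwrite('pics/'+n,cv2.cvtColor(a,cv2.COLOR_RGB2BGR))
def ray(c,uv):
    K=np.array(c['camera_matrix']);P=np.array(c['pose'])
    p=cv2.undistortPoints(np.array(uv,float).reshape(-1,1,2),K,np.array(c['D'],float)).reshape(-1,2)
    d=np.c_[p[:,0],-p[:,1],-np.ones(len(p))]@P[:3,:3].T
    return P[:3,3],d
def atz(c,uv,z):
    o,d=ray(c,uv); z=np.broadcast_to(z,len(d)); return o+d*((z-o[2])/d[:,2])[:,None]
def proj(c,X):
    P=np.array(c['pose']); q=(np.atleast_2d(X)-P[:3,3])@P[:3,:3]
    q=q*[1,-1,-1]
    return cv2.projectPoints(q,np.zeros(3),np.zeros(3),np.array(c['camera_matrix']),np.array(c['D'],float))[0].reshape(-1,2)
def Rt(): 
    s=state(); w,x,y,z=s['tool_rot']; return R.from_quat([x,y,z,w]).as_matrix()
E
python3 - <<'E'
from h import *
np.set_printoptions(precision=4,suppress=True)
for n in('scene','top'):
    a=grab_frame(n); save(a,n+'0.png'); c=get_calibration(n); print(n,np.array(c['pose']),c['camera_matrix'],c['D'])
    for q in('bed','fence','stop','bar','square','ring','stand','peg_root','peg_tip'):
        print(q,[(np.round(r['point'],3).tolist(),round(r['score'],2)) for r in recognise(n,q)][:4])
s=state();print(s)
E
```

```text
scene [[ 0.4828 -0.5748  0.6607  1.381 ]
 [ 0.8757  0.3088 -0.3713 -0.4928]
 [ 0.0094  0.7578  0.6524  0.9574]
 [ 0.      0.      0.      1.    ]] [[438.5987   0.     282.6033]
 [  0.     438.5987 202.0222]
 [  0.       0.       1.    ]] [-0.1292  0.      0.      0.      0.    ]
bed []
fence [([0.586, 0.137, 0.029], 0.82)]
stop [([0.545, 0.244, 0.039], 0.54)]
bar [([0.432, -0.235, 0.033], 0.96), ([0.306, 0.188, 0.03], 0.69), ([0.536, -0.396, 0.035], 0.68), ([0.286, -0.298, 0.03], 0.67)]
square [([0.468, 0.103, 0.027], 0.59), ([0.678, -0.251, 0.017], 0.33)]
ring [([0.467, 0.103, 0.03], 0.65)]
stand [([0.677, -0.251, 0.02], 0.56)]
peg_root [([0.682, -0.251, 0.02], 0.87), ([0.738, 0.126, 0.029], 0.51)]
peg_tip [([0.68, -0.25, 0.016], 0.94)]
top [[-0.0188  0.9914 -0.1291  0.3391]
 [-0.9997 -0.0203 -0.0108 -0.0211]
 [-0.0133  0.1289  0.9916  1.5008]
 [ 0.      0.      0.      1.    ]] [[430.48     0.     286.7302]
 [  0.     430.48   201.7704]
 [  0.       0.       1.    ]] [-0.0748  0.      0.      0.      0.    ]
bed [([0.49, 0.147, 0.016], 0.6)]
fence [([0.585, 0.148, 0.027], 0.89), ([
[... 206 characters left out ...]
[0.584, 0.15, 0.03], 0.31)]
ring [([0.459, 0.109, 0.021], 0.74)]
stand [([0.686, -0.237, 0.017], 0.9)]
peg_root [([0.687, -0.237, 0.019], 0.9)]
peg_tip [([0.682, -0.237, 0.014], 0.67)]
{'time': 1.0, 'joint_pos': array([-1.278 ,  0.0527,  1.6129,  0.    ,  1.476 , -0.119 ]), 'joint_vel': array([ 0.0012,  0.0004,  0.0001,  0.0005,  0.0006, -0.0002]), 'joint_efforts': array([  0.0011, -39.3697, -37.0464,  -0.    ,   0.0006,   0.    ]), 'tool_pos': array([ 0.2502, -0.5727,  0.2533]), 'tool_rot': array([-0.    ,  0.9789,  0.2044,  0.    ]), 'contact_force': array([ 1.1163, -0.2743, -0.135 ]), 'ft_torque': array([-0.0213,  0.0045, -0.0209]), 'grasp_force': 0.0, 'gripper_width': 0.9960469031819523}
```

View pics/scene0.png

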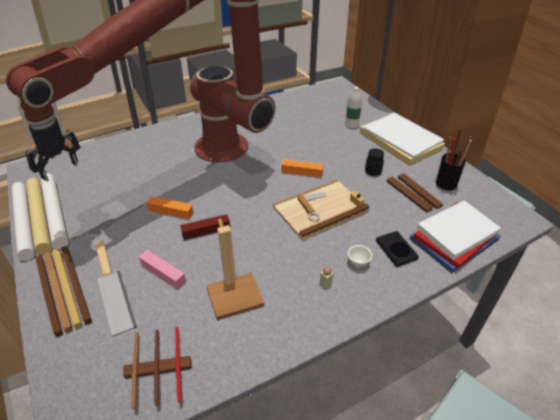

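View pics/top0.png

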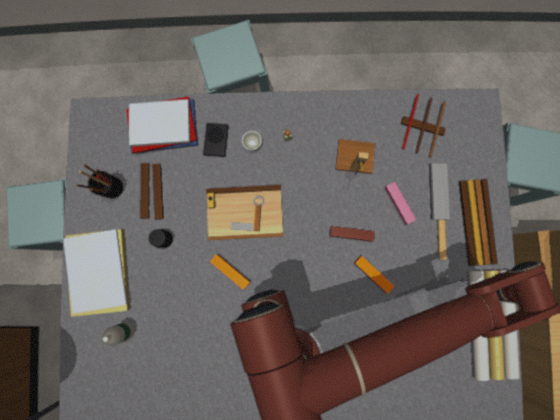

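The picked bar is dark red-brown at top (352,233) / scene (206,227). Look-alikes are orange at top (230,271) and (375,274), and pink at (400,203). The square is on the bed with its ring at top (259,200), and the stand is at top (356,156) / scene (230,260).

```bash
python3 - <<'E'
from h import *
np.set_printoptions(precision=4,suppress=True)
ct=get_calibration('top');cs=get_calibration('scene')
a=grab_frame('top'); b=grab_frame('scene')
A=cv2.resize(a[130:250,200:400],(800,480),interpolation=cv2.INTER_CUBIC)
save(A,'cropt.png')
t=cv2.resize(b[170:320,150:380],(798,520),interpolation=cv2.INTER_CUBIC);save(t,'crops.png')
for n,z,q in(('top',.027,'fence'),('top',.015,'bed'),('top',.053-.015,'bar'),('scene',.038,'bar')):
    for r in regions_of(n,q)[:1]:
        m=r['pixels'].astype(np.uint8); rect=cv2.minAreaRect(np.argwhere(m)[:,::-1].astype(np.float32))
        w=atz(get_calibration(n),cv2.boxPoints(rect),z)
        print(n,q,r['score'],rect,w[:,:2].tolist(),np.linalg.norm(w[1]-w[0]),np.linalg.norm(w[2]-w[1]),w.mean(0))
E
```

```text
top fence 0.91 ((243.0077362060547, 188.77755737304688), (7.996914863586426, 74.16583251953125), 88.40885925292969) [[0.5929027717305464, 0.27604222931636174], [0.5945690911477206, 0.017252591835630625], [0.566473306458805, 0.01695121844138734], [0.5646894827049711, 0.27508407575793287]] 0.2587950020533787 0.028097401004517523 [0.5797 0.1463 0.027 ]
top bed 0.82 ((243.872314453125, 214.70152282714844), (45.98464584350586, 75.10639953613281), 86.8201675415039) [[0.5665145688097261, 0.28084824798094554], [0.5756954533649894, 0.017469716715928924], [0.4153349182853599, 0.011371112973661252], [0.40568234533222625, 0.27117931747635415]] 0.26353849694595743 0.16047645988938777 [0.4908 0.1452 0.015 ]
top bar 0.88 ((352.0348205566406, 233.23033142089844), (46.00569534301758, 10.621620178222656), 7.352379322052002) [[0.411119923054584, -0.14480809916946868], [0.44681006521669353, -0.15051732940242207], [0.4235017543192648, -0.3051497911759787], [0.38790117284652215, -0.29899465588655677]] 0.03614390069436968 0.15637926841829655 [ 0.4173 -0.2249  0.038 ]
scene bar 0.93 ((161.77456665039062, 268.8580627441406), (51.620208740234375, 17.05002784729004), 32.195735931396484) [[0.4813863370375794, -0.4579431557912204], [0.43883197818838837, -0.4195544943142662], [0.595360361222986, -0.34160020427509546], [0.6307027963305968, -0.3798410069501641]] 0.05731110526815817 0.17486567996876018 [ 0.5366 -0.3997  0.038 ]
```

View pics/cropt.png

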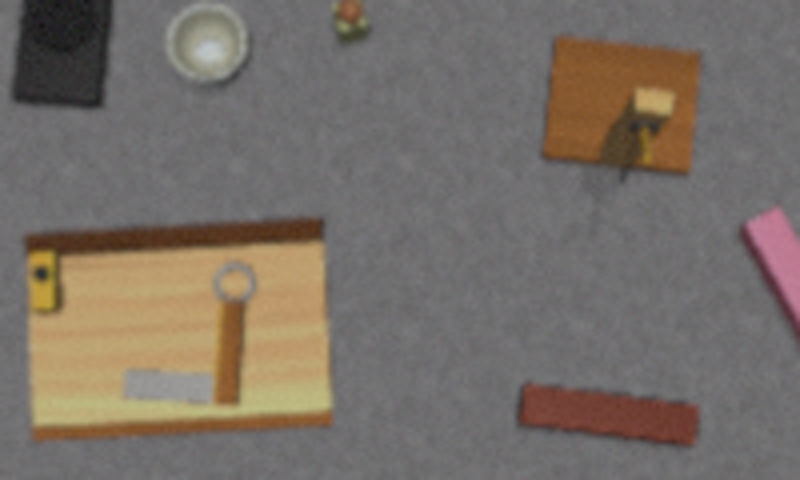

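View pics/crops.png

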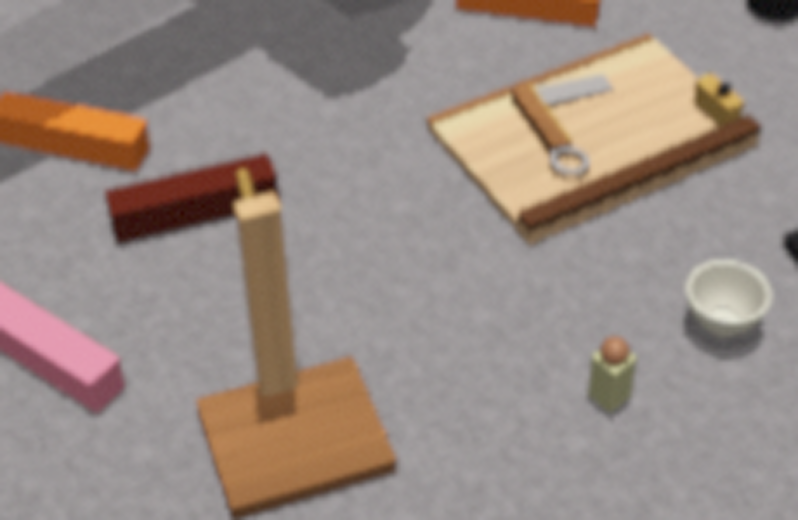

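Top crop: ring at (234,283), stock from (230,300) to (227,403), blade to the left, stop at (43,281) with its face near (57,282), the rosewood bar at (608,414), and the stand's foot at (622,105) with post top at (654,102) and peg tip at (646,155). The scene crop agrees and shows a dark red bar, neither orange nor pink.

```bash
python3 - <<'E'
from h import *
np.set_printoptions(precision=4,suppress=True)
ct=get_calibration('top');cs=get_calibration('scene')
def T(uv,z): uv=np.array(uv,float); return atz(ct,(uv+.5)/4-.5+[200,130],z)
def S(uv,z):
    uv=np.array(uv,float); return atz(cs,(uv+.5)/[798/230,520/150]-.5+[150,170],z)
f=T([[27,237],[323,219]],.027);print('fence far top',f, np.linalg.norm(f[0]-f[1]), 'yaw',np.arctan2(-(f[0]-f[1])[0],(f[0]-f[1])[1]))
print('fence near edge',T([[29,253],[322,241]],.027))
print('bed nearcorners',T([[33,430],[331,415]],.015))
print('ring T,S',T([[234,283]],.023),S([[571,161]],.023))
st=T([[231,302],[227,403]],.031);print('stock ends',st,S([[560,145],[523,91]],.031))
print('stop face',T([[57,255],[58,308]],.045),'S knob',S([[725,87]],.053),T([[41,272]],.053))
print('foot',T([[557,38],[700,53],[689,173],[543,158]],.018))
print('posttop',T([[654,102]],.215),S([[257,208]],.215))
print('posttop corners T',T([[637,88],[675,90],[670,116],[633,113]],.215))
print('tip',T([[646,157]],.205),S([[243,172]],.205))
b=T([[524,383],[698,405],[692,444],[519,424]],.038);print('bar',b,b.mean(0))
E
```

```text
fence far top [[0.582  0.2741 0.027 ]
 [0.5923 0.0159 0.027 ]] 0.2583901878568272 yaw 0.03990353594896448
fence near edge [[0.5679 0.2722 0.027 ]
 [0.573  0.0171 0.027 ]]
bed nearcorners [[0.4147 0.2704 0.015 ]
 [0.4229 0.0122 0.015 ]]
ring T,S [[0.5384 0.0941 0.023 ]] [[0.5414 0.094  0.023 ]]
stock ends [[0.5209 0.0962 0.031 ]
 [0.434  0.1005 0.031 ]] [[0.5254 0.0916 0.031 ]
 [0.4434 0.101  0.031 ]]
stop face [[0.5628 0.2444 0.045 ]
 [0.517  0.2434 0.045 ]] S knob [[0.55   0.2566 0.053 ]] [[0.5472 0.2566 0.053 ]]
foot [[ 0.7523 -0.194   0.018 ]
 [ 0.7362 -0.3203  0.018 ]
 [ 0.6282 -0.3054  0.018 ]
 [ 0.6441 -0.1777  0.018 ]]
posttop [[ 0.6455 -0.2434  0.215 ]] [[ 0.6514 -0.2453  0.215 ]]
posttop corners T [[ 0.6568 -0.2308  0.215 ]
 [ 0.6546 -0.2599  0.215 ]
 [ 0.6344 -0.2551  0.215 ]
 [ 0.6372 -0.2269  0.215 ]]
tip [[ 0.6049 -0.2371  0.205 ]] [[ 0.6023 -0.2362  0.205 ]]
bar [[ 0.4455 -0.1529  0.038 ]
 [ 0.4237 -0.3004  0.038 ]
 [ 0.3908 -0.2939  0.038 ]
 [ 0.4108 -0.1476  0.038 ]] [ 0.4177 -0.2237  0.038 ]
```

>>> apply_moves(
  targets=[
    {"translation":[0,0,0],"twist":0.94,"hand":1},
    {"translation":[0,0,0],"twist":0.94,"hand":1},
    {"translation":[0,0,0],"twist":0.94,"hand":1},
    {"translation":[0,0,0],"twist":0.94,"hand":1},
    {"translation":[0,0,0],"twist":0.94,"hand":1},
    {"translation":[0.14,-0.4,0],"twist":0,"hand":1},
    {"translation":[0.14,-0.48,0],"twist":0,"hand":1},
    {"translation":[0.14,-0.48,0],"twist":0,"hand":1},
  ],
)

```text
time: 2.1
tool_pos: [0.3002, -0.4382, 0.2532]
tool_rot: [-0.0, 1.0, -0.03, 0.0]
contact_force: [0.6, 0.4, 1.3]
gripper_width: 0.999
grasp_force: 0.0
```

>>> apply_moves(
  targets=[
    {"translation":[0.14,-0.48,0],"twist":0,"hand":0.7},
    {"translation":[0.14,-0.48,0],"twist":0,"hand":0.7},
    {"translation":[0.14,-0.48,0],"twist":0,"hand":0.7},
    {"translation":[0.14,-0.48,0],"twist":0,"hand":0.7},
    {"translation":[0.14,-0.48,0],"twist":0,"hand":0.7},
    {"translation":[0.14,-0.48,0],"twist":0,"hand":0.7},
    {"translation":[0.14,-0.48,0],"twist":0,"hand":0.7},
    {"translation":[0.14,-0.48,0],"twist":0,"hand":0.7},
  ],
)

```text
time: 2.9
tool_pos: [0.4344, -0.0606, 0.2538]
tool_rot: [0.0, 1.0, -0.029, 0.001]
contact_force: [1.5, 0.2, -0.7]
gripper_width: 0.699
grasp_force: 0.0
```

>>> apply_moves(
  targets=[
    {"translation":[0.14,-0.48,0],"twist":0,"hand":0.7},
    {"translation":[0.14,-0.48,0],"twist":0,"hand":0.7},
    {"translation":[0.14,-0.48,0],"twist":0,"hand":0.7},
    {"translation":[0,-0.2,0],"twist":0,"hand":0.7},
    {"translation":[0,0,0],"twist":0,"hand":0.7},
  ],
)

```text
time: 3.4
tool_pos: [0.4856, 0.1011, 0.2533]
tool_rot: [-0.0, 1.0, -0.027, -0.0]
contact_force: [-0.6, -0.8, -0.1]
gripper_width: 0.699
grasp_force: 0.0
```

```bash
python3 - <<'E'
from h import *
np.set_printoptions(precision=4,suppress=True)
a=grab_frame('wrist');c=get_calibration('wrist');save(a,'w1.png');print(np.array(c['pose']),c['camera_matrix'],c['D'])
s=state();print(s['tool_pos'],s['tool_rot'])
E
```

```text
[[-0.0551  0.9488  0.3111  0.5664]
 [-0.9985 -0.0524 -0.0172  0.0966]
 [ 0.     -0.3115  0.9502  0.3737]
 [ 0.      0.      0.      1.    ]] [[369.0197   0.     274.25  ]
 [  0.     369.0197 209.8595]
 [  0.       0.       1.    ]] [-0.0335  0.      0.      0.      0.    ]
[0.4855 0.0996 0.2532] [ 0.0002  0.9996 -0.0277 -0.0002]
```

View pics/w1.png

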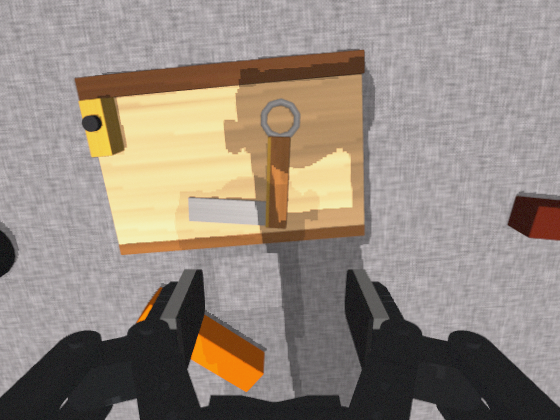

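The wrist picture shows the ring at (280,118), the stock's top face from (281,137) to (278,227), the fence's far edge from (77,79) to (364,51), and the stop's top with its right edge from (107,97) to (111,155).

```bash
python3 - <<'E'
from h import *
np.set_printoptions(precision=4,suppress=True)
c=get_calibration('wrist')
def W(uv,z): return atz(c,uv,z)
yaw=lambda a,b:np.arctan2(-(a-b)[0],(a-b)[1])
r=W([[280,118]],.023)[0];s=W([[281,137],[278,227]],.031);print('ring',r,'stock',s,'yaw',np.arctan2(*(s[0]-s[1])[[1,0]]),np.arctan2(*(r-s[1])[[1,0]]),np.linalg.norm(s[0]-s[1]),np.linalg.norm(r-s[1]))
for n,p,z in(('far',[[77,79],[364,51]],.027),('near',[[84,99],[364,73]],.027),('bednear',[[118,245],[364,236]],.015),('bedright',[[364,73],[364,236]],.015)):
    w=W(p,z);print(n,w,yaw(*w),np.linalg.norm(w[0]-w[1]))
print('stop',W([[82,100],[107,97],[117,152],[93,157]],.045),'knob',W([[92,123]],.053))
E
```

```text
ring [0.5407 0.0927 0.023 ] stock [[0.5242 0.0927 0.031 ]
 [0.4361 0.1001 0.031 ]] yaw -0.08324545095489577 -0.07048178792295196 0.08840555439180539 0.10515838607724738
far [[0.586  0.2727 0.027 ]
 [0.5943 0.0166 0.027 ]] 0.032218301942539385 0.25627167345776874
near [[0.5685 0.2699 0.027 ]
 [0.576  0.0163 0.027 ]] 0.02983035156057032 0.2536714106275268
bednear [[0.4189 0.2711 0.015 ]
 [0.4149 0.0106 0.015 ]] -0.015109283335787246 0.2604904576841818
bedright [[0.5764 0.0136 0.015 ]
 [0.4149 0.0106 0.015 ]] -1.55247992662845 0.1614561572231971
stop [[0.5676 0.2628 0.045 ]
 [0.5687 0.2405 0.045 ]
 [0.5211 0.2404 0.045 ]
 [0.518  0.2632 0.045 ]] knob [[0.5483 0.254  0.053 ]]
```

>>> apply_moves(
  targets=[
    {"translation":[0.05,0.03,0.4],"twist":0.16,"hand":0.7},
    {"translation":[0,0,0.45],"twist":0,"hand":0.7},
    {"translation":[0,0,0.45],"twist":0,"hand":0.7},
    {"translation":[0,0,0.4],"twist":0,"hand":0.7},
    {"translation":[0,0,0.25],"twist":0,"hand":0.7},
    {"translation":[0,0,0.2],"twist":0,"hand":0.7},
    {"translation":[0,0,0],"twist":0,"hand":0.7},
  ],
)

```text
time: 4.15
tool_pos: [0.4876, 0.0938, 0.0352]
tool_rot: [0.0, 0.999, -0.038, -0.003]
contact_force: [-0.3, 0.5, -0.0]
gripper_width: 0.699
grasp_force: 0.0
```

>>> apply_moves(
  targets=[
    {"translation":[0,0,0],"twist":0,"hand":0.2},
    {"translation":[0,0,0],"twist":0,"hand":0},
    {"translation":[0,0,0],"twist":0,"hand":0},
    {"translation":[0,0,0],"twist":0,"hand":0},
    {"translation":[0,0,0],"twist":0,"hand":0},
    {"translation":[0,0,0],"twist":0,"hand":0},
    {"translation":[0,0,0],"twist":0,"hand":0},
  ],
)

```text
time: 4.85
tool_pos: [0.4921, 0.0953, 0.0405]
tool_rot: [0.0, 0.999, -0.037, 0.002]
contact_force: [-0.6, -0.8, 5.9]
gripper_width: 0.216
grasp_force: 59.3
```

>>> apply_moves(
  targets=[
    {"translation":[0,0,-0.2],"twist":0,"hand":0},
    {"translation":[0,0,-0.4],"twist":0,"hand":0},
    {"translation":[0,0,-0.4],"twist":0,"hand":0},
    {"translation":[0,0,-0.4],"twist":0,"hand":0},
    {"translation":[0,0,-0.4],"twist":0,"hand":0},
    {"translation":[0,0,-0.3],"twist":0.25,"hand":0},
    {"translation":[0,0,0],"twist":0.25,"hand":0},
    {"translation":[0,0,0],"twist":0,"hand":0},
  ],
)

```text
time: 5.65
tool_pos: [0.4904, 0.0955, 0.2486]
tool_rot: [-0.0, 0.998, -0.062, 0.001]
contact_force: [0.4, 0.4, -2.0]
gripper_width: 0.214
grasp_force: 58.7
```

>>> apply_moves(
  targets=[
    {"translation":[0.06,0.3,0],"twist":0,"hand":0},
    {"translation":[0.06,0.45,0],"twist":0,"hand":0},
    {"translation":[0.06,0.48,0],"twist":0,"hand":0},
    {"translation":[0.06,0.48,0],"twist":0,"hand":0},
    {"translation":[0.06,0.48,0],"twist":0,"hand":0},
    {"translation":[0.06,0.48,0],"twist":0,"hand":0},
    {"translation":[0.06,0.48,0],"twist":0,"hand":0},
    {"translation":[0,0,0],"twist":0,"hand":0},
  ],
)

```text
time: 6.45
tool_pos: [0.4914, -0.2265, 0.2452]
tool_rot: [-0.0, 0.998, -0.065, -0.002]
contact_force: [0.0, 0.8, -1.6]
gripper_width: 0.215
grasp_force: 58.9
```

```bash
python3 - <<'E'
from h import *
np.set_printoptions(precision=4,suppress=True)
a=grab_frame('wrist');c=get_calibration('wrist');save(a,'w2.png')
s=state();print(s['tool_pos'],s['tool_rot'],s['contact_force'],s['gripper_width'])
print(np.array(c['pose']))
print('expected ring px',proj(c,[0.5405,.093,.023]))
E
```

```text
[ 0.4916 -0.224   0.2452] [-0.0013  0.9979 -0.0641 -0.0023] [-1.0358  0.143  -1.395 ] 0.21367543759485763
[[-0.1277  0.9412  0.3128  0.5724]
 [-0.9918 -0.1203 -0.0429 -0.2333]
 [-0.0027 -0.3157  0.9488  0.3653]
 [ 0.      0.      0.      1.    ]]
expected ring px [[-53.2961 169.989 ]]
```

View pics/w2.png

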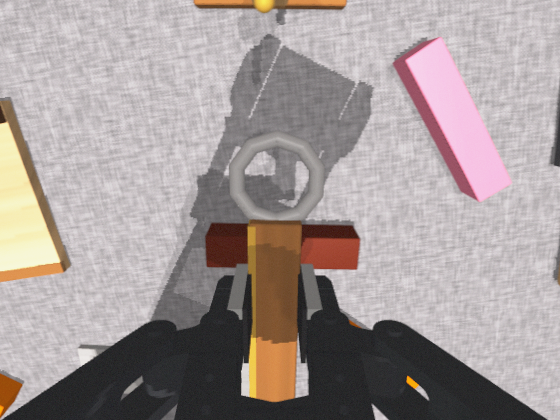

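The ring centre is at (278,176) in the wrist picture. The peg's brass tip is just visible at (264,2).

```bash
python3 - <<'E'
from h import *
np.set_printoptions(precision=4,suppress=True)
c=get_calibration('wrist')
r=atz(c,[[278,176]],.2277);t=atz(c,[[264,2]],.205);print(r,t)
w=atz(c,[[230,176],[325,176]],.2277);print('ring od',np.linalg.norm(w[0]-w[1]))
M=Rt();print('d tool',M.T@(t-r)[0], M.T@(np.array([.6036,-.237,.205])-r[0]))
E
```

```text
[[ 0.5404 -0.2302  0.2277]] [[ 0.6046 -0.2329  0.205 ]]
ring od 0.03625414881344848
d tool [ 0.0642 -0.0054  0.0224] [ 0.0637 -0.0013  0.0224]
```

>>> apply_moves(
  targets=[
    {"translation":[0.15,0,0],"twist":0,"hand":0},
    {"translation":[0.15,-0.03,0],"twist":0,"hand":0},
    {"translation":[0.14,0,0],"twist":0,"hand":0},
    {"translation":[0,0,0],"twist":0,"hand":0},
    {"translation":[0,0,0],"twist":0,"hand":0},
  ],
)

```text
time: 7.0
tool_pos: [0.5365, -0.2233, 0.2466]
tool_rot: [-0.001, 0.998, -0.061, -0.001]
contact_force: [-0.2, -0.0, -1.3]
gripper_width: 0.213
grasp_force: 58.9
```

```bash
python3 - <<'E'
from h import *
np.set_printoptions(precision=4,suppress=True)
a=grab_frame('wrist');c=get_calibration('wrist')
A=a[0:250,130:430];save(cv2.resize(A,(720,600)),'w3.png')
b=grab_frame('scene');cs=get_calibration('scene');np.save('c3.npy',np.array(c['pose']))
s=state();print(s['tool_pos'],s['tool_rot']);print(proj(cs,s['tool_pos']))
E
```

```text
[ 0.5364 -0.2239  0.2474] [-0.0004  0.9981 -0.0616 -0.0008]
[[212.8363 190.1707]]
```

View pics/w3.png

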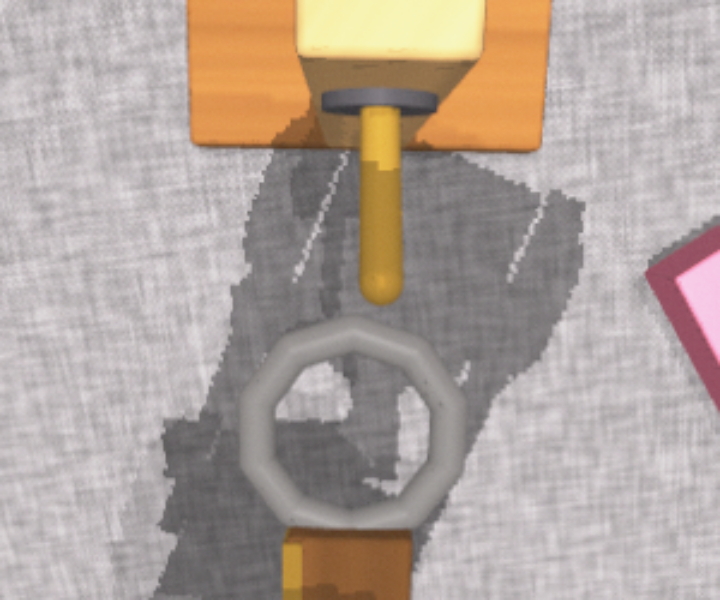

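The ring centre is at crop (352,424) and the peg tip at (380,285), with the post face behind at row ~57.

```bash
python3 - <<'E'
from h import *
np.set_printoptions(precision=4,suppress=True)
c=get_calibration('wrist')
W=lambda u,z:atz(c,np.array(u,float)/2.4+[130,0],z)
r=W([[352,424]],.2295);t=W([[380,285]],.206);p=W([[298,55],[485,55]],.215)
M=Rt()
print(r,t,p,'post w',np.linalg.norm(p[0]-p[1]),'standyaw',np.arctan2(-(p[0]-p[1])[0],(p[0]-p[1])[1]))
print('to tip',(t-r)[0]@M,'face',(p.mean(0)-r[0])@M,'ring od',np.linalg.norm(np.subtract(*W([[240,424],[464,424]],.2295))))
E
```

```text
[[ 0.585  -0.2293  0.2295]] [[ 0.6041 -0.2368  0.206 ]] [[ 0.6415 -0.2277  0.215 ]
 [ 0.6379 -0.2568  0.215 ]] post w 0.029335714253164287 standyaw -0.121618847819936
to tip [0.0199 0.0051 0.0235] face [0.056  0.0062 0.0144] ring od 0.03578441645862116
```

>>> apply_moves(
  targets=[
    {"translation":[0.1,0.055,0],"twist":0,"hand":0},
    {"translation":[0.11,0,0],"twist":0,"hand":0},
    {"translation":[0,0,0],"twist":0,"hand":0},
    {"translation":[0,0,0.12],"twist":0,"hand":0},
    {"translation":[0,0,0.12],"twist":0,"hand":0},
    {"translation":[0.06,0,0.07],"twist":0,"hand":0},
    {"translation":[0.05,0,0.05],"twist":0,"hand":0},
    {"translation":[0,0,0],"twist":0,"hand":0},
  ],
)

```text
time: 7.9
tool_pos: [0.5682, -0.234, 0.2107]
tool_rot: [-0.001, 0.998, -0.062, -0.001]
contact_force: [-0.1, -0.6, -1.6]
gripper_width: 0.217
grasp_force: 59.0
```

```bash
python3 - <<'E'
from h import *
a=grab_frame('wrist');b=grab_frame('scene')
A=cv2.resize(a[30:230,180:380],(500,500));B=cv2.resize(b[190:290,190:250],(300,500))
save(np.hstack([A,B]),'w4.png');s=state();print(s['tool_pos'],s['contact_force'])
E
```

```text
[ 0.56837123 -0.23428366  0.21224013] [ 0.92417147 -0.4911769  -1.38334717]
```

View pics/w4.png

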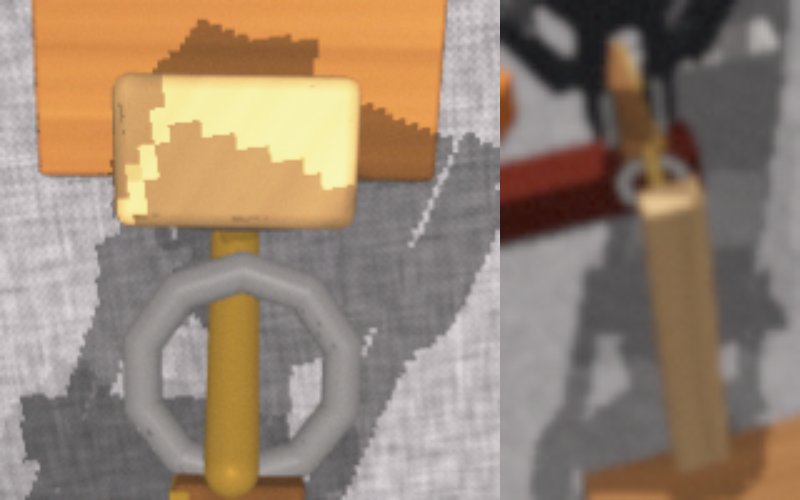

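The ring encircles the peg, whose tip stands out above it. Releasing.

>>> apply_moves(
  targets=[
    {"translation":[0,0,0.02],"twist":0,"hand":0.7},
    {"translation":[0,0,0],"twist":0,"hand":0.7},
    {"translation":[0,0,0],"twist":0,"hand":0.7},
    {"translation":[0,0,0],"twist":0,"hand":0.7},
    {"translation":[0,0,0],"twist":0,"hand":0.7},
    {"translation":[0,0,-0.2],"twist":0,"hand":0.7},
    {"translation":[0,0,-0.4],"twist":0,"hand":0.7},
    {"translation":[-0.2,0,-0.2],"twist":0,"hand":0.7},
  ],
)

```text
time: 8.8
tool_pos: [0.5498, -0.2323, 0.2937]
tool_rot: [0.001, 0.998, -0.062, 0.002]
contact_force: [0.9, -0.4, 1.2]
gripper_width: 0.698
grasp_force: 0.0
```

>>> apply_moves(
  targets=[
    {"translation":[-0.45,0,0],"twist":0,"hand":1},
    {"translation":[-0.45,0,0],"twist":0,"hand":1},
    {"translation":[0,0,0],"twist":0,"hand":1},
    {"translation":[0,0,0],"twist":0,"hand":1},
  ],
)

```text
time: 9.2
tool_pos: [0.4585, -0.2205, 0.2906]
tool_rot: [0.0, 0.998, -0.062, 0.001]
contact_force: [-0.4, 0.2, -0.3]
gripper_width: 0.996
grasp_force: 0.0
```

```bash
python3 - <<'E'
from h import *
a=grab_frame('wrist');b=grab_frame('scene')
A=cv2.resize(a,(500,375));B=cv2.resize(b[190:310,160:256],(300,375))
save(np.hstack([A,B]),'w5.png');s=state();print(s['tool_pos'],s['tool_rot'],s['contact_force'])
E
```

```text
[ 0.45970332 -0.22089639  0.29088074] [ 2.58984232e-04  9.98075220e-01 -6.20118047e-02  5.68671294e-04] [-0.44319235 -0.05939609 -0.11092431]
```

View pics/w5.png

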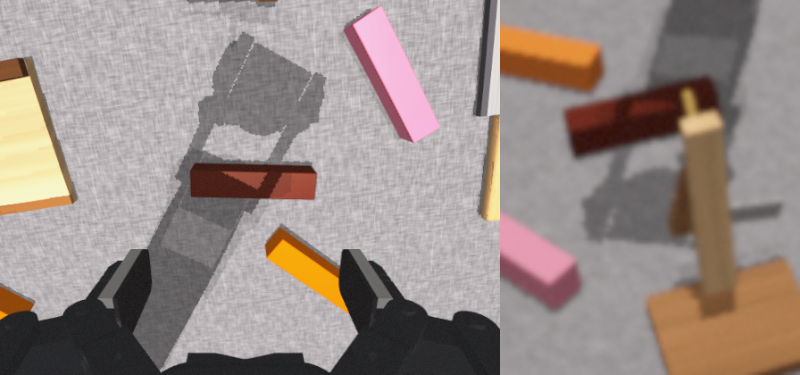

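The square hangs below the peg (scene crop: stock behind the post, blade out to the right). The bar's top face in the wrist panel spans about (191,169) to (316,199).

```bash
python3 - <<'E'
from h import *
np.set_printoptions(precision=4,suppress=True)
a=grab_frame('wrist');c=get_calibration('wrist')
h=cv2.cvtColor(a,cv2.COLOR_RGB2HSV).astype(int)
m=((h[...,0]<9)|(h[...,0]>172))&(h[...,1]>110)&(h[...,2]>20)
n,l,st,ce=cv2.connectedComponentsWithStats(m.astype(np.uint8))
i=[k for k in range(1,n) if st[k][0]<283<st[k][0]+st[k][2] and st[k][1]<203<st[k][1]+st[k][3]]
i=max(i,key=lambda k:st[k][4]);print(st[i])
mm=l==i
cols=np.arange(st[i][0]+6,st[i][0]+st[i][2]-8)
bot=[np.where(mm[:,k])[0].max() for k in cols];f=np.polyfit(cols,bot,1)
x0,x1=st[i][0],st[i][0]+st[i][2]-1
low=np.array([[x0,np.polyval(f,x0)],[x1,np.polyval(f,x1)]])+[[-.5,.5],[.5,.5]]
w=atz(c,low,.038);y=(w[0]-w[1]);L=np.linalg.norm(y);y/=L;x=np.array([y[1],-y[0],0])
ctr=w.mean(0)+.017*x
print('low edge',w,'L',L,'yaw',np.arctan2(-y[0],y[1]),'ctr',ctr)
print('upper',[np.where(mm[:,k])[0].min() for k in cols[::12]],a[180:225:4,283].tolist())
s=state();M=Rt();print(s['tool_pos'],np.arctan2(M[1,0],M[0,0]))
E
```

```text
[ 213  184  141   40 5067]
low edge [[ 0.4148 -0.1468  0.038 ]
 [ 0.3927 -0.2972  0.038 ]] L 0.1520278794388744 yaw -0.14573072817518903 ctr [ 0.4206 -0.2245  0.038 ]
upper [np.int64(184), np.int64(185), np.int64(185), np.int64(185), np.int64(185), np.int64(186), np.int64(186), np.int64(186), np.int64(187), np.int64(187), np.int64(187)] [[185, 180, 183], [105, 99, 97], [62, 29, 24], [56, 19, 11], [154, 78, 59], [153, 78, 62], [152, 77, 62], [149, 72, 57], [76, 35, 26], [71, 22, 14], [76, 30, 28], [103, 99, 102]]
[ 0.4599 -0.2209  0.2908] -0.1238883987105278
```

>>> apply_moves(
  targets=[
    {"translation":[0,0,0],"twist":-0.97,"hand":0.7},
    {"translation":[0,0,0],"twist":-0.97,"hand":0.7},
    {"translation":[0,0,0],"twist":-0.97,"hand":0.7},
    {"translation":[0,0,0],"twist":-0.97,"hand":0.7},
    {"translation":[0,0,0],"twist":-0.97,"hand":0.7},
    {"translation":[0,0,0],"twist":-0.97,"hand":0.7},
    {"translation":[0,0,0],"twist":-0.97,"hand":0.7},
    {"translation":[0,0,0],"twist":-0.97,"hand":0.7},
  ],
)

```text
time: 10.15
tool_pos: [0.4601, -0.2209, 0.2903]
tool_rot: [-0.0, 0.947, 0.322, -0.0]
contact_force: [-0.6, -1.1, -0.4]
gripper_width: 0.702
grasp_force: 0.0
```

>>> apply_moves(
  targets=[
    {"translation":[0,0,0],"twist":-0.97,"hand":0.7},
    {"translation":[0,0,0],"twist":-0.97,"hand":0.7},
    {"translation":[0,0,0],"twist":-0.97,"hand":0.7},
    {"translation":[0,0,0],"twist":-0.97,"hand":0.7},
    {"translation":[0,0,0],"twist":-0.97,"hand":0.7},
    {"translation":[0,0,0],"twist":-0.97,"hand":0.7},
    {"translation":[0,0,0],"twist":-0.97,"hand":0.7},
    {"translation":[0,0,0],"twist":-0.97,"hand":0.7},
  ],
)

```text
time: 10.95
tool_pos: [0.4601, -0.2209, 0.2903]
tool_rot: [-0.0, 0.754, 0.657, 0.0]
contact_force: [0.8, -0.1, 0.1]
gripper_width: 0.702
grasp_force: 0.0
```

>>> apply_moves(
  targets=[
    {"translation":[-0.05,-0.2,0],"twist":0,"hand":0.7},
    {"translation":[-0.04,-0.2,0.2],"twist":0,"hand":0.7},
    {"translation":[0,0,0.4],"twist":0,"hand":0.7},
    {"translation":[0,0,0.4],"twist":0,"hand":0.7},
    {"translation":[0,0,0],"twist":0,"hand":0.7},
    {"translation":[0,0,0],"twist":0,"hand":0.7},
  ],
)

```text
time: 11.55
tool_pos: [0.4187, -0.2239, 0.1905]
tool_rot: [-0.001, 0.756, 0.655, -0.0]
contact_force: [0.6, -0.5, 0.8]
gripper_width: 0.699
grasp_force: 0.0
```

```bash
cat > pos.py <<'E'
from h import *
import sys
np.set_printoptions(precision=4,suppress=True)
def go(x,y,z,phi=None):
    s=state();M=Rt();f=np.arctan2(M[1,0],M[0,0])
    print('pos',s['tool_pos'],'phi',f,'delta tool(100mm)',M.T@(np.array([x,y,z])-s['tool_pos'])*10,'twist',None if phi is None else -(phi-f)*10,'F',s['contact_force'])
if __name__=='__main__': go(*map(float,sys.argv[1:]))
E
python3 pos.py .4195 -.2242 .040 1.426
```

```text
pos [ 0.4187 -0.2239  0.1905] phi 1.4282712000643893 delta tool(100mm) [-0.003   0.0105  1.5049] twist 0.022712000643894115 F [ 0.5701 -0.4916  0.8068]
```

>>> apply_moves(
  targets=[
    {"translation":[0,0.01,0.4],"twist":0,"hand":0.7},
    {"translation":[0,0,0.4],"twist":0,"hand":0.7},
    {"translation":[0,0,0.3],"twist":0,"hand":0.7},
    {"translation":[0,0,0.25],"twist":0,"hand":0.7},
    {"translation":[0,0,0.15],"twist":0,"hand":0.7},
    {"translation":[0,0,0],"twist":0,"hand":0.7},
  ],
)

```text
time: 12.15
tool_pos: [0.42, -0.2244, 0.0408]
tool_rot: [-0.0, 0.756, 0.655, -0.0]
contact_force: [-0.1, 0.6, -1.0]
gripper_width: 0.705
grasp_force: 0.0
```

>>> apply_moves(
  targets=[
    {"translation":[0,0,0],"twist":0,"hand":0.3},
    {"translation":[0,0,0],"twist":0,"hand":0},
    {"translation":[0,0,0],"twist":0,"hand":0},
    {"translation":[0,0,0],"twist":0,"hand":0},
    {"translation":[0,0,0],"twist":0,"hand":0},
    {"translation":[0,0,0],"twist":0,"hand":0},
  ],
)

```text
time: 12.75
tool_pos: [0.4213, -0.2255, 0.0432]
tool_rot: [0.003, 0.756, 0.655, 0.001]
contact_force: [0.3, 0.4, 6.0]
gripper_width: 0.381
grasp_force: 61.5
```

>>> apply_moves(
  targets=[
    {"translation":[0,0,-0.15],"twist":0,"hand":0},
    {"translation":[0,0,-0.3],"twist":0,"hand":0},
    {"translation":[0,0,-0.3],"twist":0,"hand":0},
    {"translation":[0,0,-0.1],"twist":0,"hand":0},
    {"translation":[0,0,0],"twist":0,"hand":0},
    {"translation":[0,0,0],"twist":0,"hand":0},
  ],
)

```text
time: 13.35
tool_pos: [0.4185, -0.2235, 0.1241]
tool_rot: [-0.001, 0.756, 0.655, -0.0]
contact_force: [-0.7, 0.0, -2.6]
gripper_width: 0.378
grasp_force: 60.6
```

```bash
python3 pos.py .53 .14 .122 1.6
```

```text
pos [ 0.4185 -0.2235  0.1241] phi 1.4277649480136865 delta tool(100mm) [3.7568 0.5856 0.0231] twist -1.7223505198631361 F [-0.6629  0.0193 -2.6062]
```

>>> apply_moves(
  targets=[
    {"translation":[0,0,0],"twist":-0.86,"hand":0},
    {"translation":[0,0,0],"twist":-0.86,"hand":0},
    {"translation":[0.4,0.13,0],"twist":0,"hand":0},
    {"translation":[0.48,0.15,0],"twist":0,"hand":0},
    {"translation":[0.48,0.15,0],"twist":0,"hand":0},
    {"translation":[0.48,0.15,0],"twist":0,"hand":0},
    {"translation":[0.48,0.15,0],"twist":0,"hand":0},
    {"translation":[0.48,0.15,0],"twist":0,"hand":0},
  ],
)

```text
time: 14.15
tool_pos: [0.4973, 0.0591, 0.1229]
tool_rot: [-0.001, 0.697, 0.717, -0.001]
contact_force: [0.8, -0.5, -2.4]
gripper_width: 0.385
grasp_force: 60.5
```

>>> apply_moves(
  targets=[
    {"translation":[0.4,0.15,0],"twist":0,"hand":0},
    {"translation":[0.3,0.12,0],"twist":0,"hand":0},
    {"translation":[0.1,0,0],"twist":0,"hand":0},
    {"translation":[0,0,0],"twist":0,"hand":0},
    {"translation":[0,0,0],"twist":0,"hand":0},
  ],
)

```text
time: 14.65
tool_pos: [0.5221, 0.137, 0.1237]
tool_rot: [-0.001, 0.697, 0.717, -0.001]
contact_force: [-1.2, -0.1, -1.7]
gripper_width: 0.382
grasp_force: 60.6
```

```bash
python3 pos.py .525 .145 .060 1.599; python3 - <<'E'
from h import *
a=grab_frame('wrist');save(a,'w6.png')
E
```

```text
pos [0.5221 0.137  0.1237] phi 1.5996152423540753 delta tool(100mm) [0.0798 0.0329 0.6372] twist 0.006152423540752849 F [-1.1599 -0.1143 -1.6743]
```

View pics/w6.png

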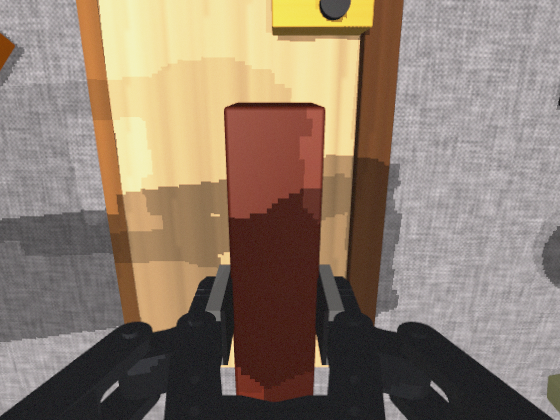

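The bar sits squarely in the grip: its end is at row 106 (columns 226 to 324), the stop's near top edge is at row 27, and the fence's inner top edge runs from (361,35) to (349,330).

```bash
python3 - <<'E'
from h import *
np.set_printoptions(precision=4,suppress=True)
c=get_calibration('wrist');M=Rt();o=state()['tool_pos']
f=atz(c,[[361,35],[349,330]],.027);e=atz(c,[[226,106],[324,106],[315,395],[235,395]],.0805+.038);s=atz(c,[[273,27],[372,27]],.045)
for n,w in(('fence',f),('barend/sides',e),('stop',s)): print(n,(w-o)@M)
d=f[0]-f[1];print('fence yaw',np.arctan2(-d[0],d[1])); d=e[1]-e[2];print('bar side yaw',np.arctan2(-d[0],d[1]),np.linalg.norm(e[0]-e[1]));d=s[1]-s[0];print('stop yaw',np.arctan2(d[1],d[0]))
E
```

```text
fence [[ 0.1097  0.048   0.097 ]
 [-0.0782  0.0533  0.0971]]
barend/sides [[ 0.0761 -0.0148  0.0056]
 [ 0.0761  0.0175  0.0056]
 [-0.0447  0.0188  0.0056]
 [-0.0448 -0.016   0.0057]]
stop [[0.1108 0.0005 0.0791]
 [0.111  0.0494 0.079 ]]
fence yaw 0.05607701384046781
bar side yaw 0.038996801172727004 0.03235534421358358
stop yaw 0.03204700984122551
```

>>> apply_moves(
  targets=[
    {"translation":[0,0,0.2],"twist":0,"hand":0},
    {"translation":[0,0,0.2],"twist":0,"hand":0},
    {"translation":[0,0,0.15],"twist":0,"hand":0},
    {"translation":[0,0,0.08],"twist":0,"hand":0},
    {"translation":[0.1,0.1,0],"twist":0,"hand":0},
    {"translation":[0.1,0.1,0],"twist":0,"hand":0},
    {"translation":[0.08,0.05,0],"twist":0,"hand":0},
    {"translation":[0,0,0],"twist":0,"hand":0},
  ],
)

```text
time: 15.5
tool_pos: [0.5494, 0.1681, 0.0637]
tool_rot: [0.001, 0.696, 0.718, 0.001]
contact_force: [-0.1, -0.2, -1.6]
gripper_width: 0.381
grasp_force: 60.5
```

>>> apply_moves(
  targets=[
    {"translation":[0.03,0,0],"twist":0,"hand":0},
    {"translation":[0.03,0,0],"twist":0,"hand":0},
    {"translation":[0.02,0,0],"twist":0,"hand":0},
    {"translation":[0,0,0],"twist":0,"hand":0},
    {"translation":[0,0,0],"twist":0,"hand":0},
  ],
)

```text
time: 16.0
tool_pos: [0.5473, 0.1725, 0.0626]
tool_rot: [0.002, 0.697, 0.718, -0.002]
contact_force: [-0.6, -7.5, 0.4]
gripper_width: 0.386
grasp_force: 60.9
```

>>> apply_moves(
  targets=[
    {"translation":[-0.02,0.04,0],"twist":0,"hand":0},
    {"translation":[0,0.03,0],"twist":0,"hand":0},
    {"translation":[0,0,0],"twist":0,"hand":0},
    {"translation":[0,0,0],"twist":0,"hand":0},
  ],
)

```text
time: 16.4
tool_pos: [0.553, 0.1725, 0.0616]
tool_rot: [-0.001, 0.696, 0.718, -0.002]
contact_force: [-4.4, -3.2, -0.8]
gripper_width: 0.378
grasp_force: 60.8
```

```bash
python3 pos.py .55 .17 .06; python3 -c "
from h import *
print(state()['ft_torque'])"
```

```text
pos [0.553  0.1725 0.0616] phi 1.600646887866219 delta tool(100mm) [-0.0243 -0.0306  0.016 ] twist None F [-4.3711 -3.153  -0.8098]
[-0.3640976   0.92803508  0.30812877]
```

>>> apply_moves(
  targets=[
    {"translation":[0,0.02,0.03],"twist":0,"hand":0},
    {"translation":[0,0.02,0.03],"twist":0,"hand":0},
    {"translation":[0,0,0],"twist":0,"hand":0},
    {"translation":[0,0,0],"twist":0,"hand":0},
    {"translation":[0,0,0],"twist":0,"hand":0},
  ],
)

```text
time: 16.9
tool_pos: [0.5535, 0.1726, 0.0582]
tool_rot: [-0.004, 0.696, 0.718, -0.006]
contact_force: [-26.6, -5.4, 26.2]
gripper_width: 0.38
grasp_force: 64.2
```

```bash
python3 -c "
from h import *
s=state();print(s['ft_torque'],s['contact_force'],s['tool_pos'])"
```

```text
[-0.95821121  4.57475701  0.13286375] [-26.64675268  -5.42688533  26.21348861] [0.55347386 0.17256494 0.05820054]
```

>>> apply_moves(
  targets=[
    {"translation":[0,-0.03,-0.035],"twist":0,"hand":0},
    {"translation":[0,0,0],"twist":0,"hand":0},
    {"translation":[0,0,0],"twist":0,"hand":0},
    {"translation":[0,0,0],"twist":0,"hand":0},
  ],
)

```text
time: 17.3
tool_pos: [0.5531, 0.1725, 0.0588]
tool_rot: [-0.002, 0.697, 0.718, -0.002]
contact_force: [-6.8, -2.0, 0.6]
gripper_width: 0.379
grasp_force: 61.2
```

>>> apply_moves(
  targets=[
    {"translation":[0,0.008,0.01],"twist":0,"hand":0},
    {"translation":[0,0.007,0.009],"twist":0,"hand":0},
    {"translation":[0,0,0],"twist":0,"hand":0},
    {"translation":[0,0,0],"twist":0,"hand":0},
    {"translation":[0,0,0],"twist":0,"hand":0},
  ],
)

```text
time: 17.8
tool_pos: [0.5533, 0.1726, 0.0582]
tool_rot: [-0.003, 0.696, 0.718, -0.004]
contact_force: [-16.1, -4.3, 12.6]
gripper_width: 0.38
grasp_force: 62.7
```

```bash
python3 - <<'E'
from h import *
np.set_printoptions(precision=4,suppress=True)
F=[]
for i in range(6):
    a=grab_frame('wrist');s=state();F.append(np.r_[s['contact_force'],s['ft_torque']])
print(np.mean(F,0),np.std(F,0),s['tool_pos'],s['tool_rot'],s['time'])
b=grab_frame('scene')
A=cv2.resize(a,(440,330));B=cv2.resize(b[170:310,190:380],(448,330));save(np.hstack([A,B])[:,:800],'w7.png')
E
```

```text
[-16.1934  -4.1751  12.5021  -0.6862   2.839    0.2118] [0.4238 0.1836 0.2563 0.0205 0.0323 0.0152] [0.5533 0.1725 0.0582] [-0.003   0.6965  0.7176 -0.0043] 18.1
```

>>> apply_moves(
  targets=[
    {"translation":[0,0,0.003],"twist":0,"hand":0},
    {"translation":[0,0,0],"twist":0,"hand":0},
    {"translation":[0,0,0],"twist":0,"hand":0},
    {"translation":[0,0,0],"twist":0,"hand":0},
  ],
)

```text
time: 18.55
tool_pos: [0.5533, 0.1726, 0.0582]
tool_rot: [-0.003, 0.696, 0.718, -0.004]
contact_force: [-17.7, -3.9, 15.2]
gripper_width: 0.382
grasp_force: 63.0
```

```bash
python3 - <<'E'
from h import *
np.set_printoptions(precision=4,suppress=True)
for q in('square','ring'):
    grab_frame('scene');print(q,[(np.round(r['point'],3),round(r['score'],2)) for r in recognise('scene',q)][:3])
s=state();print(s['contact_force'],s['ft_torque'],s['tool_pos'],s['time'])
E
```

```text
square [(array([ 0.626, -0.257,  0.08 ]), 0.57)]
ring [(array([ 0.625, -0.257,  0.086]), 0.55)]
[-17.1203  -3.7146  13.9223] [-0.7942  2.9288  0.1792] [0.5533 0.1726 0.0582] 18.75
```

Forces are steady at about 17 N on the fence and 14 N plus the bar's weight on the bed, and the square is still hanging at z ≈ 0.08 below the peg. Handing in.

```bash
python3 -c "
from plant import *
print(job_done())"
```

```text
the job is handed in; nothing more can be done
None
```

I handed the job in with the square hanging free on the peg and the rosewood bar held against the fence and stop, pressed about 17 N to the fence and 14 N down by the wrist force reading; the hand-in call returned no verdict.

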